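# Set the gauge stop of a bench riveting press with its knurled wheel

## Robot

A 7-joint arm with a two-finger parallel gripper is mounted at the origin on the work surface. World frame = base frame: x ahead of the robot, y to its left, z up, the work surface at z = 0. Lengths are in m, angles in degrees, forces in N, time in s.
With the tool pointing down it reaches from about 0.4 to 0.925 m from the base axis. Payload 5.6 kg.
Tool frame: the origin (TCP) lies midway between the tips of the shut fingers; the grasp point (between the pads) lies 19 mm behind it; z points along the fingers, y is the line along which they close (so a half turn about z gives the same grasp; the last joint's range is limited). The gripper opens to 85 mm and grips with 20 to 120 N. Pads are 22 mm wide; open, the fingers measure 114 mm over their backs; the gripper's body (76 mm by 85 mm) begins 54 mm behind the grasp point. The pads swing forward as they close: fully open they stand 13 mm farther back than shut.
Start: joints at [66.062, 26.786, -0.665, 91.828, 0.344, 61.387, -3.226], TCP at [0.238, -0.605, 0.231] pointing down, gripper open.
Joint ranges: [-144.91, 144.91], [-17.63, 115.5], [-89.93, 88.59], [15.96, 139.68], [-74.01, 254.01], [8.47, 105.57], [-167.45, 167.45]. Speed limits (degrees/s): [147.25, 147.25, 180, 180, 180, 180, 180].

## Interface

Orientations are given as a 3x3 rotation matrix whose columns are the frame's x, y, z axes.
In Python, from workcell import state, capture, camera_model, hand_in gives the robot as it stands.
- The arm moves only by the shell command python3 -m handwheel 'ROWS' [FORCE]. ROWS is JSON, a list that holds one entry, the list of rows, each a list of 7 numbers: the shift along the tool's x, y, z in mm, then the turn, a rotation vector about the tool's x, y, z in degrees, then the gripper's target within -1 to 1 (fully open at 1, half-way at 0, shut at -1). A call has 1 to 12 rows; each row is the pose to reach, as a shift and turn from the pose commanded when the call began, along the tool's axes at that moment; what a row does not reach only later rows make up. A row lasts 1/8 s, in which the tool goes at most 62.5 mm and 10.7 degrees, less where a joint would pass 70% of its speed; a pose out of reach is approached as far as the arm can. A call with a gripper value outside its range is refused whole. The fingers move at their own pace and stop on an object; FORCE is the grip in N (left out, the last holds). Time passes only in rows, so rows that repeat a pose let the fingers close. It gives the time, the measured TCP pose, the force, the opening and the grip force at its end, in the units of the state.
- state(): the state, without advancing time (a new reading comes with each control period).
- capture(name): name is "side" or "top" or "wrist"; returns the picture (480x640x3 uint8, red, green, blue); there is no depth.
- camera_model(name): a dict with "K" (3x3 intrinsics, pixels), "pose" (4x4, takes a point from camera to world coordinates). Camera axes: x right, y down, z forward; pixel columns grow to the right and rows downward; lengths in m; the calibration is good to about 2 mm. A picture is of the moment at which its call begins: read the wrist's pose just before it. camera_model takes no time and is no camera call; for the wrist camera it gives the pose at the moment of the call.
- hand_in(): hands the job in; it is judged then, once.
The state is a dict: "time": time; "qpos": joint angles; "joint_vel": joint speeds; "joint_torque": joint torques, N m; "tool_pos": TCP position; "ee_rot": TCP orientation; "contact_force": force on the tool from outside, world axes, zero at the start; "wrist_torque": the same for the moment, N m; "width": opening from 0.0 (shut) to 1.0 (fully open); "gripper_force": force on a finger pad.
Only numpy, scipy, OpenCV 4.12 (cv2) and the standard library are available. Lean on these libraries where they do the work, as an engineer would, in place of code of your own. Each camera call takes 0.05 s, during which the arm holds its last target. There are 200 camera calls.

## Task

Set the gauge stop of the green bench riveting press: with a fingertip laid on top of the knurled steel wheel, and without leaning hard on it, roll the wheel towards the press's own copper snap, stroke after stroke, until the stop has closed on the snap so far that its yellow pointer stands at the red mark on the gauge rail, then take the hand clear. Move the stop by the wheel alone: do not push the stop or shift the red mark, and leave the mallet, loose snaps, dolly, rivets, tin and hanging tray where they are; nothing is to be lifted or carried.

Things in the scene. Friction and masses are not known exactly. Their poses are not given: they have to be found in the camera images.
- press: Green bench riveting press, bolted down; place and yaw vary. Origin on the work surface below the middle of the knurled wheel. +y runs from the wheel to the copper snap (closing direction), +x along the wheel's axle (away from the robot at yaw 0), z up. Bed 190 mm (x) x 470 mm (y -70 to 400) x 30 mm high; column at y 300 to 390, 275 mm high.
- head_top (a point): Middle of the green head that holds the wheel, level with its flat top, 91 mm above the work surface. The head is two cheeks, one either side of the wheel, each 34 mm wide (16 to 50 mm from the middle along press x) and 100 mm long (press y), with screw heads 3 mm proud.
- lower_snap (a point): Middle of the top of the fixed copper lower snap, 98 mm up, 190 mm from the wheel along press +y, on a post 52 mm across. Over it is the press's overarm: from the column to 164 mm from the wheel along y, 70 mm wide, between 150 mm (upper snap) and 350 mm (top of the air cylinder) above the work surface.
- rail_mid (a point): Middle of the top of the aluminium gauge rail with black graduations: 105 mm long along press y, 18 mm wide, top 86 mm above the work surface. It carries the red mark.
- wheel: Knurled steel wheel, 80 mm diameter over 30 ribs (2 mm high), 24 mm wide; origin at its middle on the level axle (press x), 72 mm up, so the rim's top is 112 mm up. Stays where left; needs about 2 N along the rim. Rim top pushed towards the copper snap (press +y) closes the stop 9 mm per radian (0.225 mm per mm of rim); the other way opens it. Range 6 rad. Pose turns with it.
- edge_stop: Sliding gauge stop: upright steel crosshead 110 (press x) x 16 x 69 mm, from 39 to 108 mm above the work surface, brass strip towards the copper snap, on two 12 mm rods out of the head. Origin in its middle. Geared to the wheel, slides along press y up to 54 mm; starts run back, 77 to 85 mm from the wheel's middle. Not to be touched.
- pointer_tip (a point): Tip of the flat yellow pointer on the stop, on the pointer's top face, 95 mm above the work surface, 5 mm above the top of the red mark; it lies above the gauge rail and points along press +x.
- red_mark: Red clip on the gauge rail, 26 mm (press x) x 6 mm (along the rail) x 4 mm; origin at the middle of its top face, 90 mm up; axes as the press's. Its place on the rail varies, 97 to 125 mm from the wheel along press y, and shows where the pointer's tip must stand along y. At the start the pointer is 12 to 48 mm short of it, on the wheel's side. Not to be shifted.
- mallet: Mallet lying on the surface: black head 68 mm in diameter and 100 mm long, red wooden handle reaching 250 mm along its own -x. Origin under the head's middle. Leave it alone.
- snap0: Loose copper rivet snap standing upright, 30 mm in diameter, 82 mm high; origin at its foot. Leave it alone.
- snap1: Second loose copper rivet snap, the same as the first. Leave it alone.
- bucking_dolly: Small stepped aluminium bucking dolly, 75 x 50 x 44 mm; origin under its middle. Leave it alone.
- rivet_tin: Round open steel tin of big rivets, 104 mm in diameter, 42 mm high (rivets stand a little out of it); origin under its middle. Leave it alone.
- rivet0: Loose steel rivet standing on its head, 22 mm across the head, 45 mm high; origin at its foot. Leave it alone.
- rivet1: Another loose rivet, the same. Leave it alone.
- tray (a point): Middle of the underside of the hanging steel tray, 200 x 150 x 35 mm high, 170 mm above the work surface, on four thin rods (to 420 mm up) from the yellow swing arm of a grey post at the right edge of the table. It swings easily about that post; leave it alone.

How it is judged (in metres and radians):
On the way, in this order (a step that is already met when the one before it is completed fails the run):
1. a fingertip is on the knurled wheel (contact force between the fingers and wheel above 0.5 N), for 0.1 s.
2. the pointer stands at the red mark (y of pointer_tip in the frame of red_mark between -0.003 and 0.003 m), for 0.3 s.
At the end, for the whole second after the job is handed in: The yellow pointer's tip stands within 3 mm of the middle of the red mark along the gauge rail (that is, within the mark's width), and the wheel is at rest (all of step 2 and angular speed of wheel below 0.05 rad/s); the robot touches nothing.
It fails at once if the robot touches the stop itself (contact force between any of the fingers, the arm and edge_stop above 1 N).
It fails at once if the red mark is shifted along its rail by more than 1.5 mm (distance of red_mark from where it was at the start of the episode above 0.0015 m).
It fails at once if the wheel is leaned on with more than 80 N (contact force between the fingers and wheel above 80 N).
It fails at once if a loose thing is lifted or carried (raised by more than 10 mm), pushed by more than 15 mm, or knocked over (distance of any of mallet, snap0, snap1, bucking_dolly, rivet_tin, rivet0, rivet1 from where it was at the start of the episode above 0.015 m or angle between any of mallet, snap0, snap1, bucking_dolly, rivet_tin, rivet0, rivet1's own z axis and vertical above 0.4 rad or height (world z) of any of mallet, snap0, snap1, bucking_dolly, rivet_tin, rivet0, rivet1 above 0.01 m).
It fails at once if the hanging tray is moved by more than 20 mm (distance of tray from where it was at the start of the episode above 0.02 m).
It also fails if it takes over 58 s, if anything falls off the work surface, if the arm or the gripper's body presses on something with over 40 N, if the wrist force passes 120 N, or if a joint passes its speed limit or range.

## Working session

There is one attempt and no reset: what is moved stays moved. The work goes in short steps, Python scripts to look and compute and a shell command to move; the robot and the scene stay as the last step left them, time stands still between calls to the robot, and variables do not carry over. Pictures are saved under pics/ and viewed, at most 10 in all, crops included, and the job is handed in when it is done.

```bash
mkdir -p pics; ls
python3 - <<'E'
from workcell import *
import cv2,numpy as np
s=state();print(s['time'],s['tool_pos'],np.round(s['ee_rot'],3),s['width'])
for n in("top","side"):
    m=camera_model(n);print(n,np.round(m['K'],1).tolist(),np.round(m['pose'],3).tolist())
    cv2.imwrite(f'pics/{n}0.png',capture(n)[:,:,::-1])
E
```

```text
pics
0.0 [ 0.23769167 -0.60437029  0.23032435] [[ 0.931  0.366 -0.001]
 [ 0.366 -0.931  0.002]
 [-0.    -0.002 -1.   ]] 0.9966928667724408
top [[568.1, 0.0, 321.9], [0.0, 568.1, 228.6], [0.0, 0.0, 1.0]] [[0.016, -0.986, 0.166, 0.371], [-1.0, -0.017, -0.004, -0.105], [0.007, -0.166, -0.986, 1.281], [0.0, 0.0, 0.0, 1.0]]
side [[583.0, 0.0, 317.8], [0.0, 583.0, 236.0], [0.0, 0.0, 1.0]] [[-0.924, -0.249, 0.29, 0.235], [-0.382, 0.616, -0.689, 0.65], [-0.007, -0.748, -0.664, 0.889], [0.0, 0.0, 0.0, 1.0]]
```

View pics/top0.png

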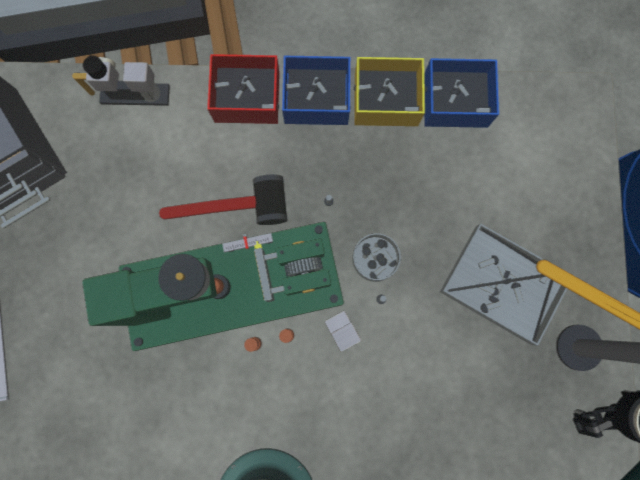

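View pics/side0.png

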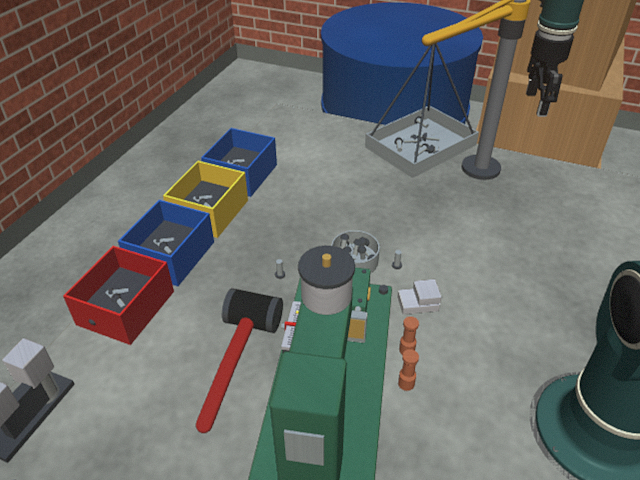

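The top view shows the press yawed with its wheel near (302,267), stop near (262,273), yellow pointer (258,245), red mark (246,240), copper snap (220,286). The tray and its post stand at (505,290) and (580,347), to the right and between the hand and the press.

```bash
cat > h.py <<'E'
import numpy as np,cv2
from workcell import *
def ray(n,uv,z,m=None):
    m=m or camera_model(n);P=np.array(m['pose']);d=P[:3,:3]@np.linalg.inv(m['K'])@np.array([uv[0],uv[1],1.])
    return P[:3,3]+d*(z-P[2,3])/d[2]
def proj(n,p,m=None):
    m=m or camera_model(n);P=np.array(m['pose']);q=np.array(m['K'])@(P[:3,:3].T@(np.array(p)-P[:3,3]));return q[:2]/q[2]
def blob(hsv,lo,hi,box):
    x0,y0,x1,y1=box;k=cv2.inRange(hsv,lo,hi);w=np.zeros_like(k);w[y0:y1,x0:x1]=k[y0:y1,x0:x1]
    n,_,st,c=cv2.connectedComponentsWithStats(w);return [(st[i].tolist(),c[i].round(1).tolist()) for i in range(1,n) if st[i,4]>5]
E
python3 - <<'E'
from h import *
im=cv2.imread('pics/top0.png');hsv=cv2.cvtColor(im,cv2.COLOR_BGR2HSV)
print('yel',blob(hsv,(22,120,100),(35,255,255),(230,220,340,300)))
print('red',blob(hsv,(0,170,90),(4,255,255),(225,225,260,260)))
for nm,uv,z in[('wheel',(302,267),.112),('snap',(220,286),.098),('ptr',(258,245),.095),('mark',(246,240),.09),('bedR1',(327,223),.03),('bedR2',(343,303),.03),('bedL',(133,349),.03),('post',(580,347),0.0),('trayA',(480,227),.205),('trayB',(444,291),.205),('trayC',(537,343),.205),('trayarm',(541,267),.42),('postarm',(640,315),.42),('snap0',(287,336),.08),('cyl',(182,277),.35)]: print(nm,ray('top',uv,z).round(3))
cv2.imwrite('pics/c0.png',cv2.resize(im[215:315,200:350],None,fx=5,fy=5,interpolation=cv2.INTER_CUBIC))
E
```

```text
yel [([255, 242, 7, 6, 24], [257.7, 245.5])]
red []
wheel [ 0.486 -0.07   0.112]
snap [0.445 0.1   0.098]
ptr [0.533 0.024 0.095]
mark [0.544 0.051 0.09 ]
bedR1 [ 0.594 -0.121  0.03 ]
bedR2 [ 0.417 -0.158  0.03 ]
bedL [0.311 0.292 0.03 ]
post [ 0.33  -0.686  0.   ]
trayA [ 0.56  -0.413  0.205]
trayB [ 0.436 -0.341  0.205]
trayC [ 0.343 -0.513  0.205]
trayarm [ 0.462 -0.443  0.42 ]
postarm [ 0.392 -0.588  0.42 ]
snap0 [ 0.345 -0.041  0.08 ]
cyl [0.443 0.119 0.35 ]
```

View pics/c0.png

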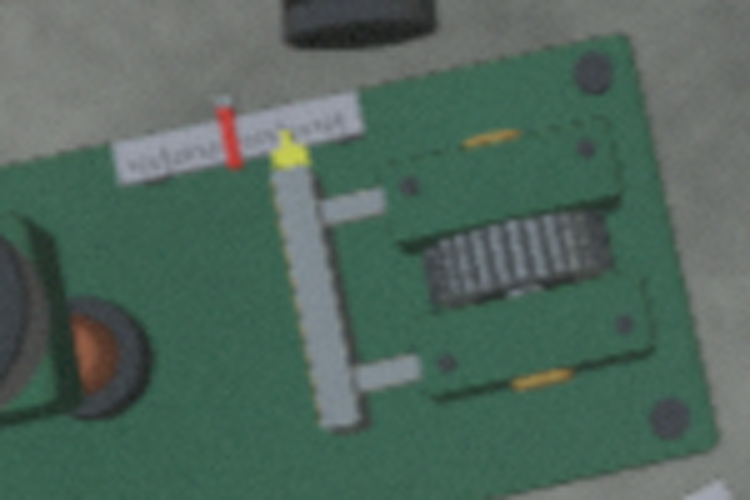

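The crop shows red mark at about (246,242.6), pointer tip (257.2,241.4), wheel (304.2,267), screws' mean (303.4,266) in full-image pixels.

Run:
```python
from h import *
s=state();R=np.array(s['ee_rot']);t=np.array(s['tool_pos']);m=camera_model('wrist');P=np.array(m['pose'])
print('cam in tool',(R.T@(P[:3,3]-t)).round(3),(R.T@P[:3,:3]).round(2).tolist(),np.round(m['K'],0).tolist())
h=ray('top',(303.4,266),.094);w=ray('top',(304.2,267),.112);sn=ray('top',(220,286),.098)
r=[ray('top',(200+a/5,215+b/5),.094) for a,b in((409,186),(587,148),(625,323),(447,362))]
ys=(r[0]-r[1]+r[3]-r[2]);print('head',h,'wheel',w,'yaw',np.degrees(np.arctan2(-ys[0],ys[1])))
a=np.radians(13);y=np.array([-np.sin(a),np.cos(a),0]);x=np.array([np.cos(a),np.sin(a),0])
for n,uv,z in(('ptr',(257.2,241.4),.095),('mark',(246,242.6),.09),('snap',(220,286),.098)):
    p=ray('top',uv,z);print(n,p,'press x,y',(p-w)@x,(p-w)@y)
for q in((.19,-.42,.25),(.26,-.35,.28),(.36,-.22,.28),(.44,-.12,.28),(.486,-.07,.25)): print(q,(R.T@(np.array(q)-t)*1000).round())
```

```text
cam in tool [ 0.084  0.001 -0.143] [[-0.0, -0.95, -0.33], [1.0, -0.0, -0.0], [0.0, -0.33, 0.95]] [[370.0, 0.0, 323.0], [0.0, 370.0, 237.0], [0.0, 0.0, 1.0]]
head [ 0.49001814 -0.0719724   0.094     ] wheel [ 0.48616684 -0.07416564  0.112     ] yaw 13.234044634014248
ptr [0.54021077 0.02642003 0.095     ] press x,y 0.07528563974206084 0.08585043335317102
mark [0.53795251 0.05054267 0.09      ] press x,y 0.0785116751739807 0.10986280252866243
snap [0.44508421 0.09983815 0.098     ] press x,y -0.0008873457498506654 0.17878566678596783
(0.19, -0.42, 0.25) [  23. -189.  -19.]
(0.26, -0.35, 0.28) [ 114. -229.  -49.]
(0.36, -0.22, 0.28) [ 255. -313.  -49.]
(0.44, -0.12, 0.28) [ 366. -377.  -49.]
(0.486, -0.07, 0.25) [ 427. -406.  -19.]
```

```bash
python3 -m handwheel '[[[8,-50,-10,0,0,0,-1],[15,-100,-15,0,0,0,-1],[20,-150,-19,0,0,0,-1],[25,-189,-25,0,0,0,-1],[70,-210,-40,0,0,0,-1],[114,-229,-49,0,0,0,-1],[160,-258,-60,0,0,2,-1],[208,-285,-60,0,0,4,-1],[255,-313,-60,0,0,6,-1],[305,-343,-60,0,0,8,-1],[366,-377,-60,0,0,8.3,-1],[366,-377,-60,0,0,8.3,-1]]]'
python3 -m handwheel '[[[0,0,0,0,0,0,-1],[0,0,0,0,0,0,-1],[0,0,0,0,0,0,-1]]]'
python3 - <<'E'
from h import *
import json
m=camera_model('wrist');im=capture('wrist')[:,:,::-1];cv2.imwrite('pics/w1.png',im)
json.dump({k:np.array(v).tolist() for k,v in m.items()},open('w1.json','w'))
E
```

```text
time: 1.6
tool_pos: [0.4424, -0.116, 0.2912]
ee_rot: [[0.972, 0.235, 0.001], [0.235, -0.972, 0.002], [0.001, -0.001, -1.0]]
contact_force: [-1.3, -1.8, -1.3]
width: -0.004
gripper_force: 0.0
time: 1.98
tool_pos: [0.4398, -0.1214, 0.2912]
ee_rot: [[0.974, 0.225, -0.0], [0.225, -0.974, -0.0], [-0.0, 0.0, -1.0]]
contact_force: [-0.7, 0.2, -0.6]
width: 0.004
gripper_force: 0.0
```

View pics/w1.png

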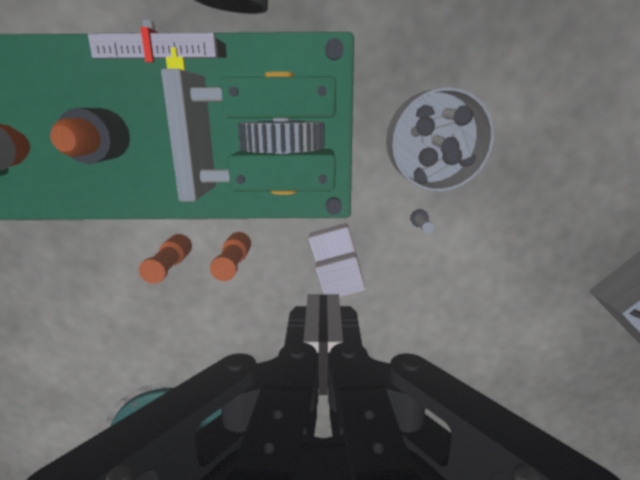

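The wrist view shows the wheel centred at (281,137), its cheek screws at (233,91), (322,91), (322,179), (240,180), snap top about (72,139), pointer tip (174,47), mark (148,44), with the fingertips at (323,297).

```bash
cat >> h.py <<'E'
def meas(im,m,lim=170):
    """pointer tip and mark by colour, wrist view; returns px and world"""
    hsv=cv2.cvtColor(im,cv2.COLOR_BGR2HSV);o={}
    for n,lo,hi,z in(('ptr',(22,130,110),(34,255,255),.095),('mark',(0,190,120),(3,255,255),.09)):
        k=cv2.inRange(hsv,lo,hi)
        if n=='mark':k|=cv2.inRange(hsv,(176,190,120),(180,255,255))
        k[lim:]=0;c=max(cv2.findContours(k,0,1)[0],key=cv2.contourArea)[:,0].astype(float)
        r=c[:,1];e=c[r<=r.min()+1] if n=='ptr' else c
        uv=np.array([(e[:,0].min()+e[:,0].max())/2,e[:,1].mean() if n=='ptr' else (r.min()+r.max())/2])
        o[n]=(uv,cv2.boundingRect(c.astype(int)),ray('wrist',uv,z,m))
    return o
E
python3 - <<'E'
from h import *
import json
m=json.load(open('w1.json'));im=cv2.imread('pics/w1.png');s=state();R=np.array(s['ee_rot']);t=np.array(s['tool_pos'])
sc=[ray('wrist',u,.094,m) for u in((233,91),(322,91),(322,179),(240,180))]
h=np.mean(sc,0);ys=sc[0]-sc[1];print('head',h,'yaw',np.degrees(np.arctan2(-ys[0],ys[1])),'sizes',[np.linalg.norm(sc[i]-sc[i-1]).round(3) for i in range(4)])
w=ray('wrist',(281,137),.112,m);print('wheel',w)
a=np.radians(13.0);y=np.array([-np.sin(a),np.cos(a),0]);x=np.array([np.cos(a),np.sin(a),0])
for n,v in meas(im,m).items(): print(n,v[0],v[1],v[2].round(4),(v[2]-w)@x,(v[2]-w)@y)
for n,u,z in(('snap',(72,139),.098),('railL',(89,47),.086),('railR',(217,47),.086),('bed1',(352,32),.03),('bed2',(352,217),.03)):
    p=ray('wrist',u,z,m);print(n,p.round(3),((p-w)@x).round(4),((p-w)@y).round(4))
print('tool shift to wheel',(R.T@(w-t)*1000).round(1))
E
```

```text
head [ 0.49081091 -0.07053672  0.094     ] yaw 12.976969102165084 sizes [np.float64(0.076), np.float64(0.076), np.float64(0.076), np.float64(0.076)]
wheel [ 0.49273609 -0.07364666  0.112     ]Traceback (most recent call last):
  File "<stdin>", line 8, in <module>
  File "h.py", line 17, in meas
    k[lim:]=0;c=max(cv2.findContours(k,0,1)[0],key=cv2.contourArea)[:,0].astype(float)
                ~~~^^^^^^^^^^^^^^^^^^^^^^^^^^^^^^^^^^^^^^^^^^^^^^^^
ValueError: max() iterable argument is empty
```

```bash
sed -i 's/(0,190,120),(3,255/(0,150,70),(6,255/; s/(176,190,120)/(174,150,70)/; s/(22,130,110)/(20,120,80)/' h.py
python3 - <<'E'
from h import *
import json
m=json.load(open('w1.json'));im=cv2.imread('pics/w1.png');s=state();R=np.array(s['ee_rot']);t=np.array(s['tool_pos'])
hsv=cv2.cvtColor(im,cv2.COLOR_BGR2HSV);print(hsv[44,144:152].tolist(),hsv[62,172:178].tolist())
w=ray('wrist',(281,137),.112,m)
a=np.radians(13.0);y=np.array([-np.sin(a),np.cos(a),0]);x=np.array([np.cos(a),np.sin(a),0])
for n,u,z in(('snap',(72,139),.098),('railL',(89,47),.086),('railR',(217,47),.086),('bed1',(352,32),.03),('bed2',(352,217),.03)):
    p=ray('wrist',u,z,m);print(n,p.round(3),((p-w)@x).round(4),((p-w)@y).round(4))
print('tool shift to wheel',(R.T@(w-t)*1000).round(1))
for n,v in meas(im,m,110).items(): print(n,v[0],v[1],v[2].round(4),(v[2]-w)@x,(v[2]-w)@y)
E
```

```text
[[1, 168, 202], [1, 179, 201], [1, 179, 202], [1, 180, 203], [1, 178, 196], [1, 174, 170], [0, 146, 126], [172, 58, 115]] [[30, 190, 200], [30, 189, 200], [30, 189, 201], [30, 189, 201], [30, 191, 200], [30, 192, 201]]
snap [0.448 0.107 0.098] -0.0026 0.1855
railL [0.526 0.101 0.086] 0.0718 0.1623
railR [ 0.551 -0.005  0.086] 0.0718 0.0542
bed1 [ 0.597 -0.115  0.03 ] 0.0928 -0.0636
bed2 [ 0.417 -0.161  0.03 ] -0.0935 -0.0683
tool shift to wheel [ 62.2 -34.5 179.3]
ptr [173.          48.33333333] (166, 48, 19, 22) [0.5407 0.0279 0.095 ] 0.06955113400292587 0.0881891473446397
mark [146.5  44.5] (141, 28, 12, 34) [0.5389 0.0517 0.09  ] 0.0731308738075815 0.11171106083552822
```

Gap pointer-to-mark: 23.5 mm by wrist, 24.0 by top, so about 105 mm of rim. Now down to just above the wheel, 20 mm behind its top.

```bash
python3 -m handwheel '[[[20,-6,10,0,0,0,-1],[40,-12,50,0,0,0,-1],[61,-16,100,0,0,0,-1],[61,-16,140,0,0,0,-1],[61,-16,165,0,0,0,-1],[61,-16,172,0,0,0,-1],[61,-16,172,0,0,0,-1]]]' 40
python3 - <<'E'
from h import *
cv2.imwrite('pics/w2.png',capture('wrist')[:,:,::-1])
E
```

```text
time: 2.9
tool_pos: [0.4965, -0.091, 0.1196]
ee_rot: [[0.974, 0.227, 0.0], [0.227, -0.974, -0.0], [0.0, 0.0, -1.0]]
contact_force: [-0.0, -0.1, 1.2]
width: 0.002
gripper_force: 0.0
```

View pics/w2.png

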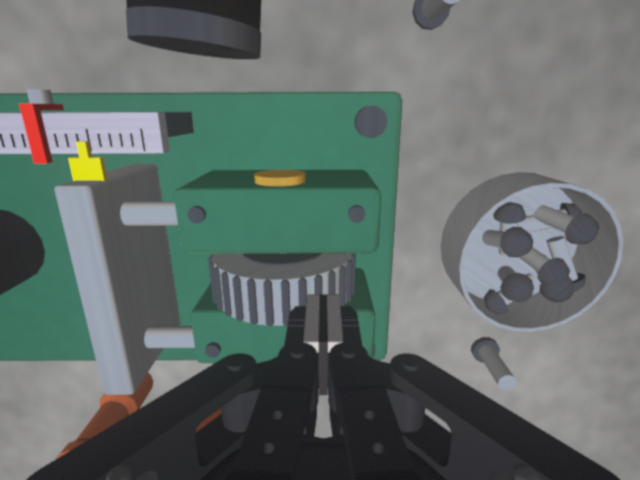

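The close view shows the tip just above the wheel's ribs at (323,297), wheel middle near (283,290), pointer tip (83,142) and mark (36,132) still visible, so progress can be followed from here. First stroke at light depth.

```bash
python3 -m handwheel '[[[0,0,6,0,0,0,-1],[0,0,9,0,0,0,-1],[0,-5,9,0,0,0,-1],[0,-10,9,0,0,0,-1],[0,-15,9,0,0,0,-1],[0,-20,9,0,0,0,-1]]]'
cat > look.py <<'E'
from h import *
import sys
s=state();m=camera_model('wrist');im=capture('wrist')[:,:,::-1];cv2.imwrite(f'pics/{sys.argv[1]}.png',im)
o=meas(np.ascontiguousarray(im),m,200);a=np.radians(13.);y=np.array([-np.sin(a),np.cos(a),0])
w=np.array([.492,-.0715,0])
for n,v in o.items():print(n,v[0].round(1),v[1],round((v[2]-w)@y*1000,1))
print('gap',round((o['mark'][2]-o['ptr'][2])@y*1000,1),'tip y',round((np.array(s['tool_pos'])-w)@y*1000,1),'t',s['time'])
E
python3 look.py w3
```

```text
time: 3.7
tool_pos: [0.4922, -0.0723, 0.1116]
ee_rot: [[0.974, 0.227, 0.001], [0.227, -0.974, -0.003], [0.0, 0.003, -1.0]]
contact_force: [-3.9, -3.8, 13.1]
width: -0.004
gripper_force: 6.7
ptr [110.  143.6] (95, 143, 40, 42) 87.8
mark [ 64.  134.5] (50, 104, 29, 62) 109.6
gap 21.7 tip y -0.8 t 3.7
```

```bash
python3 -m handwheel '[[[0,-5,0,0,0,0,-1],[0,-10,0,0,0,0,-1],[0,-15,0.5,0,0,0,-1],[0,-20,1.5,0,0,0,-1],[0,-20,1.5,0,0,0,-1]]]'
python3 look.py w4
```

```text
time: 4.38
tool_pos: [0.4872, -0.0507, 0.1087]
ee_rot: [[0.973, 0.229, 0.0], [0.229, -0.973, 0.001], [0.0, -0.001, -1.0]]
contact_force: [0.7, 0.9, 2.2]
width: 0.003
gripper_force: 0.8
ptr [149.  143.9] (134, 143, 39, 43) 92.7
mark [112.5 135. ] (100, 104, 26, 63) 109.8
gap 17.1 tip y 21.4 t 4.375
```

```bash
python3 -m handwheel '[[[0,0,-13,0,0,0,-1],[0,25,-13,0,0,0,-1],[0,43,-13,0,0,0,-1],[0,43,-4,0,0,0,-1],[0,43,-1.5,0,0,0,-1],[0,36,-1.5,0,0,0,-1],[0,29,-1.5,0,0,0,-1],[0,22,-1.5,0,0,0,-1],[0,15,-1.5,0,0,0,-1],[0,8,-1.5,0,0,0,-1],[0,1,-0.5,0,0,0,-1],[0,1,-0.5,0,0,0,-1]]]'
python3 look.py w5
```

```text
time: 5.92
tool_pos: [0.4875, -0.051, 0.1094]
ee_rot: [[0.973, 0.23, 0.0], [0.23, -0.973, 0.001], [0.001, -0.001, -1.0]]
contact_force: [-0.2, 2.6, 3.4]
width: 0.002
gripper_force: 1.5
ptr [131.5 144.3] (118, 144, 39, 42) 99.9
mark [112. 135.] (100, 104, 25, 63) 110.0
gap 10.1 tip y 21.0 t 5.925
```

```bash
python3 -m handwheel '[[[0,0,-13,0,0,0,-1],[0,25,-13,0,0,0,-1],[0,43,-13,0,0,0,-1],[0,43,-4,0,0,0,-1],[0,43,-1,0,0,0,-1],[0,36,-1,0,0,0,-1],[0,29,-1,0,0,0,-1],[0,22,-1,0,0,0,-1],[0,15,-1,0,0,0,-1],[0,8,-1,0,0,0,-1],[0,8,-1,0,0,0,-1]]]'
python3 look.py w6
python3 -c "
import cv2;i=cv2.imread('pics/w6.png');cv2.imwrite('pics/w6c.png',cv2.resize(i[90:200,60:200],None,fx=5,fy=5,interpolation=cv2.INTER_CUBIC))"
```

```text
time: 7.35
tool_pos: [0.4892, -0.0588, 0.1108]
ee_rot: [[0.973, 0.23, 0.0], [0.23, -0.973, 0.001], [0.001, -0.001, -1.0]]
contact_force: [-2.7, 2.0, 7.5]
width: 0.001
gripper_force: 3.4
ptr [100.  143.5] (86, 143, 40, 42) 105.7
mark [ 93.5 130.5] (83, 103, 22, 56) 110.4
gap 4.7 tip y 13.0 t 7.35
```

View pics/w6c.png

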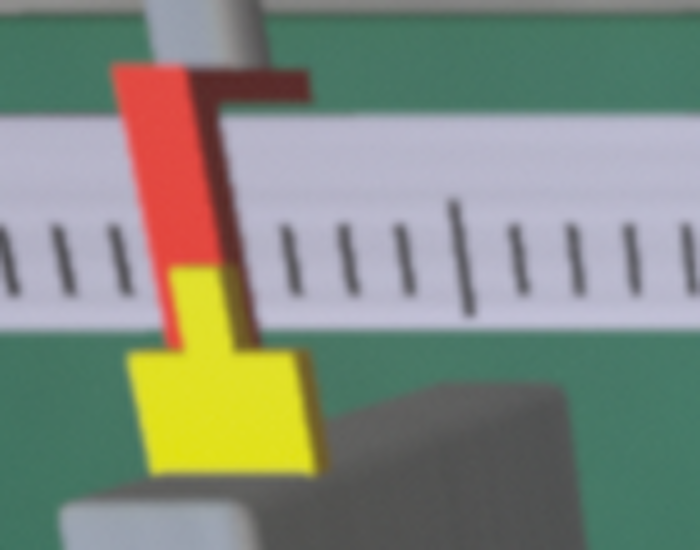

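The crop shows the yellow tip (top face centre, full-image (99,143)) over the red mark's top face (centre (95.6,131.4)); the dark side faces bias my masks, so I use these points.

Run:
```python
from h import *
m=camera_model('wrist');a=np.radians(13.);y=np.array([-np.sin(a),np.cos(a),0]);x=np.array([np.cos(a),np.sin(a),0])
p=ray('wrist',(99,143.2),.095,m);q=ray('wrist',(95.6,131.4),.09,m);d=q-p
print(p,q,'gap y',d@y*1000,'x',d@x*1000)
for u,v in((112,65),(188,65)): print(ray('wrist',(60+u/5,90+v/5),.09,m)@y*1000)
```

```text
[0.53715901 0.04781541 0.095     ] [0.54072336 0.05217743 0.09      ] gap y 3.448416018277435 x 4.454241555720944
-67.54296219892062
-73.86652742579336
```

```bash
python3 -m handwheel '[[[0,-5,0.5,0,0,0,-1],[0,-9,1.5,0,0,0,-1],[0,-13,3,0,0,0,-1],[0,-13,3,0,0,0,-1]]]'
python3 look.py w7
python3 -c "
import cv2;i=cv2.imread('pics/w7.png');cv2.imwrite('pics/w7c.png',cv2.resize(i[90:200,70:210],None,fx=5,fy=5,interpolation=cv2.INTER_CUBIC))"
```

```text
time: 7.9
tool_pos: [0.4861, -0.0471, 0.107]
ee_rot: [[0.974, 0.229, -0.0], [0.229, -0.974, 0.001], [-0.0, -0.001, -1.0]]
contact_force: [-0.1, 0.5, 1.3]
width: -0.0
gripper_force: 0.2
ptr [117.5 144.2] (103, 144, 40, 43) 108.4
mark [119. 131.] (107, 103, 25, 57) 109.5
gap 1.1 tip y 25.1 t 7.9
```

View pics/w7c.png

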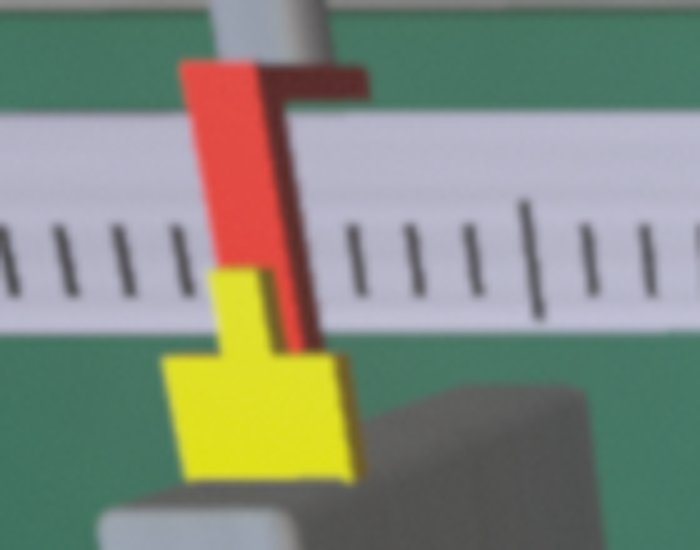

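The pointer tip is now at (116.8,143.6), mark centre at (119.2,131.4); left to correct only for the 5 mm height difference.

Run:
```python
from h import *
m=camera_model('wrist');a=np.radians(13.);y=np.array([-np.sin(a),np.cos(a),0])
print('gap y',(ray('wrist',(119.2,131.4),.09,m)-ray('wrist',(116.8,143.6),.095,m))@y*1000)
```

```text
gap y 0.8283502730874717
```

```bash
python3 -m handwheel '[[[0,3,-8,0,0,0,-1],[0,3,-30,0,0,0,-1],[0,0,-70,0,0,0,-1],[-30,-10,-110,0,0,0,-1],[-60,-20,-110,0,0,0,-1],[-60,-20,-110,0,0,0,-1],[-60,-20,-110,0,0,0,-1],[-60,-20,-110,0,0,0,-1]]]'
python3 look.py w8
python3 -c "
import cv2;i=cv2.imread('pics/w8.png');cv2.imwrite('pics/w8c.png',cv2.resize(i[0:110,150:290],None,fx=5,fy=5,interpolation=cv2.INTER_CUBIC))"
```

```text
time: 8.95
tool_pos: [0.424, -0.042, 0.2171]
ee_rot: [[0.974, 0.228, -0.0], [0.228, -0.974, 0.001], [0.0, -0.001, -1.0]]
contact_force: [0.1, 0.4, 0.1]
width: 0.006
gripper_force: 0.0
ptr [221.   33.4] (211, 33, 24, 30) 108.7
mark [220.  20.] (215, 7, 11, 27) 109.9
gap 1.2 tip y 44.0 t 8.95
```

View pics/w8c.png

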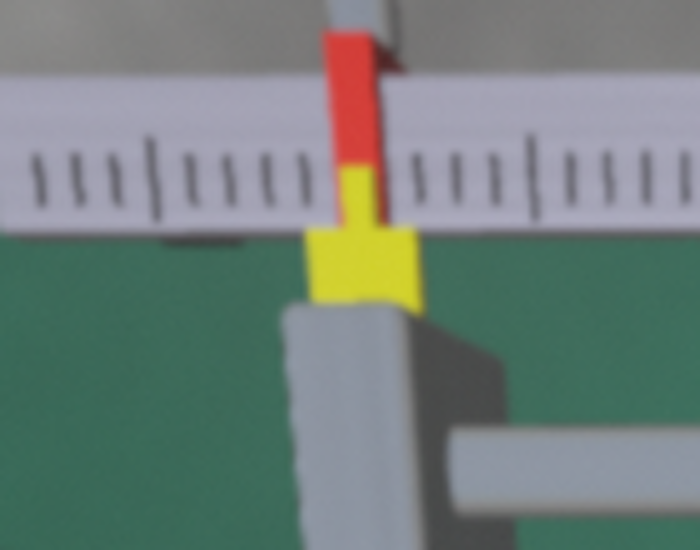

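The clear view shows the yellow tip at about (221,33) sitting within the red mark's width, with an offset of about 1 mm. The hand is free, so I hand in.

```bash
python3 -c "
from workcell import *
print(hand_in())"
```

```text
the job is handed in; nothing more can be done
None
```

The job is handed in: I rolled the wheel in three strokes until the yellow pointer stood about 1 mm from the middle of the red mark (limit 3 mm), then took the hand clear at about 9 s; the hand-in returned no verdict.

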